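# Load an autosampler tray and fit its light shield

### The job

Load the sample tray for the next run: take the small black-capped bottle and the three vials from the blue-green liner; the bottle goes in the tray's single large well, and in the row of three small wells the white-capped vial goes next to the bottle, the black-capped vial at the far end and the blue-capped vial between them, each right down in its well. With the vials in, set the amber cover over all three so that its rim sits down on the tray all round. Keep the vials and the bottle upright throughout, and leave the tin, the crucible and the marker where they are.

Things in the scene. Friction and masses are not known exactly. Their poses are not given: they have to be found in the camera images.
- tray: White tray 226 x 76 mm, fixed, any heading; origin at centre of underside, x along it, z up. Base plate 8 mm thick; on it two aluminium blocks, tops at 20 mm; well floors at 8 mm. Long block (124 x 44 mm, centre x +35 mm): three small wells, 29 mm wide, at x -5, +35, +75 mm, y 0. Square block: one large well, 52 mm wide, at x -72 mm, y 0. The cover goes over the long block with 5 mm play all round.
- vial_white_center (a point): Glass sample vial with a white screw cap, standing upright on the blue-green liner (2 mm thick); 23 mm diameter, 44 mm tall (firm to grip up to 36 mm above its underside). The point is its centre, 22 mm above its underside. z is its upright axis.
- vial_blue_center (a point): Glass sample vial with a blue screw cap, standing upright on the blue-green liner (2 mm thick); 23 mm diameter, 44 mm tall (firm to grip up to 36 mm above its underside). The point is its centre, 22 mm above its underside. z is its upright axis.
- vial_black_center (a point): Glass sample vial with a black screw cap, standing upright on the blue-green liner (2 mm thick); 23 mm diameter, 44 mm tall (firm to grip up to 36 mm above its underside). The point is its centre, 22 mm above its underside. z is its upright axis.
- bottle_center (a point): Small round clear bottle with a black cap, standing upright on the blue-green liner (2 mm thick); 45 mm diameter, 80 mm tall, straight-sided body up to about 45 mm above its underside. The point is 40 mm above its underside, half-way up. z is its upright axis.
- cover_center (a point): Amber see-through cover, a box open below, standing right way up at any heading: 140 mm (its x) by 60 mm (its y), 50 mm tall, walls 3 mm, about 90 g. On top a black bar handle 70 mm long (along x), 14 mm wide, 20 mm high. The point is its centre, 35 mm above its lower rim and 35 mm below the top of the handle.
- tin: Round light-coloured metal tin, 65 mm diameter, 53 mm tall, loose, standing on the bare bench right of the furnace, whose front is 0.63 m ahead of the robot and 0.32 m tall; origin at the centre of its underside. To be left alone.
- crucible: White porcelain crucible, 41 mm wide, 28 mm tall, loose, standing among the vials and the bottle; origin at the centre of its underside. To be left alone.
- marker: White marker pen with a black cap, 135 x 17 x 16 mm, loose, lying along its y; origin at the centre of its underside. To be left alone.
Mind the look-alikes: they are no part of the job. What is shaped like the part that bears vial_black_center but yellow is not meant.

How it is judged:
At the end, for the whole second after the job is handed in: White, blue and black vials in that order outward from the large well, each upright on its small well's floor; bottle likewise in the large well; cover level over the vials, rim on the base plate. All within 8 mm sideways, 4 mm in height, 0.12 rad of upright, at rest (x of vial_white_center in the frame of tray between -0.013 and 0.003 m and y of vial_white_center in the frame of tray between -0.008 and 0.008 m and z of vial_white_center in the frame of tray between 0.026 and 0.034 m and angle between each of vial_white_center, vial_blue_center, vial_black_center, bottle_center, cover_center's own z axis and vertical below 0.12 rad and x of vial_blue_center in the frame of tray between 0.027 and 0.043 m and y of vial_blue_center in the frame of tray between -0.008 and 0.008 m and z of vial_blue_center in the frame of tray between 0.026 and 0.034 m and x of vial_black_center in the frame of tray between 0.067 and 0.083 m and y of vial_black_center in the frame of tray between -0.008 and 0.008 m and z of vial_black_center in the frame of tray between 0.026 and 0.034 m and x of bottle_center in the frame of tray between -0.08 and -0.064 m and y of bottle_center in the frame of tray between -0.008 and 0.008 m and z of bottle_center in the frame of tray between 0.044 and 0.052 m and x of cover_center in the frame of tray between 0.027 and 0.043 m and y of cover_center in the frame of tray between -0.008 and 0.008 m and z of cover_center in the frame of tray between 0.039 and 0.047 m and linear speed of each of vial_white, vial_blue, vial_black, bottle, cover below 0.02 m/s); the robot touches nothing.
It fails at once if a vial or the bottle tipped over (more than 45 degrees) (angle between any of vial_white_center, vial_blue_center, vial_black_center, bottle_center's own z axis and vertical above 0.78 rad).
It fails at once if the tin, the crucible or the marker shifted by more than 25 mm (distance of any of tin, crucible, marker from where it was at the start of the episode above 0.025 m).
It also fails if it takes over 144 s, if anything falls off the work surface, if the arm or the gripper's body presses on something with over 40 N, if the wrist force passes 120 N, or if a joint passes its speed limit or range.

### The arm

A 6-joint arm with a two-finger parallel gripper is mounted at the origin on a cart in front of the work surface, level with it; the furniture and walls round the work are solid. World frame = base frame: x ahead of the robot, y to its left, z up, the work surface at z = 0. Lengths are in m, angles in rad, forces in N, time in s.
With the tool pointing down it reaches from about 0.3 to 0.875 m from the base axis. Payload 4.2 kg.
Tool frame: the origin (TCP) lies at the very end of the fingers, on their centre line; the grasp point (between the pads) lies bot.tcp_to_grasp behind it (bot.tcp_to_grasp is the distance from the TCP to the grasp point, in m); z points along the fingers, y is the direction in which the jaws open and shut (so a half turn about z gives the same grasp; the last joint's range is limited). The gripper opens to 85 mm and grips with 20 to 120 N. Pads are 22 mm wide; open, the fingers measure 114 mm over their backs; the gripper's body (76 mm by 85 mm) begins 54 mm behind the grasp point. The pads swing forward as they close: fully open they stand 13 mm farther back than shut.
Start: joints at [1.178, 0.32, 1.565, -0, 1.257, -0.02], TCP at [0.209, 0.536, 0.231] pointing down, gripper open.
Joint ranges: [-3.11, 3.11], [-0.84, 2.01], [0.21, 2.61], [-1.34, 4.49], [0.05, 2.63], [-2.56, 2.56]. Speed limits (rad/s): [2.57, 2.57, 3.14, 3.14, 3.14, 3.14].

### API

Orientations are given as a 3x3 rotation matrix whose columns are the frame's x, y, z axes.
In Python, from cell import sensors, snapshot, job, bot gives the robot as it stands.
- The arm moves only by the tool drive_tool, never from a script. Its argument "targets" is a list of rows, each a list of 3 entries, a list of its own where there are three numbers: the finger opening in mm, from 0 to 85.4, then the shift along the world's x, y, z in mm, then the turn, a rotation vector about the world's x, y, z in degrees. A call has 1 to 12 rows; each row is the pose to reach, as a shift and turn from the pose measured when the call began; what a row does not reach only later rows make up. A row lasts 1/8 s, in which the tool goes at most 62.5 mm and 10.7 degrees, less where a joint would pass 70% of its speed; a pose out of reach is approached as far as the arm can. A call with a gripper value outside its range is refused whole. The fingers move at their own pace and stop on an object; "force" is the grip in N (left out, the last holds). Time passes only in rows, so rows that repeat a pose let the fingers close. It gives the time, the measured TCP pose, the force and the opening at its end, in the units of the state.
- sensors.read_state(): the state, without advancing time (a new reading comes with each control period).
- snapshot(name): name is "scene" or "top"; returns a dict with "color" (420x560x3 uint8, red, green, blue), "z_map" (420x560 float32, m along the optical axis (not along the pixel's ray), 0 where there is no reading), "mtx" (3x3 intrinsics, pixels), "dist_coeffs" ([k1, k2, p1, p2, k3] as OpenCV has them; the pictures are not rectified), "eye" and "orientation" of the camera in the world. Camera axes: x right, y up, looking along -z (the intrinsics and any distortion apply to the point x, -y, -z); pixel columns grow to the right and rows downward; lengths in m; the calibration is good to about 2 mm. A picture is of the moment at which its call begins.
- job.close_job(): hands the job in, once; it reports no verdict.
The state is a dict: "time": time; "joints": joint angles; "dq": joint speeds; "joint_torque": joint torques, N m; "ee_pos": TCP position; "tool_rot": TCP orientation; "contact_force": force on the tool from outside, world axes, zero at the start; "ft_torque": the same for the moment, N m; "grip_width": finger opening in m.
Only numpy, scipy, OpenCV 4.12 (cv2) and the standard library are available. Lean on these libraries where they do the work, as an engineer would, in place of code of your own. Each camera call takes 0.05 s, during which the arm holds its last target.

## Working session

There is one attempt and no reset: what is moved stays moved. The work goes in short steps, Python scripts to look and compute and a tool call to move; the robot and the scene stay as the last step left them, time stands still between calls to the robot, and variables do not carry over. Pictures are saved under pics/ and viewed, and the job is handed in when it is done.

Besides the shell and the picture viewer there is one more tool, called after "Emit:" as name(argument=value, ...) on one line, values as JSON. drive_tool: Moves the arm, as the interface text tells. Its arguments: {"type":"object","properties":{"targets":{"type":"array"},"force":{"type":"number"}},"required":["targets"]}

```bash
mkdir -p pics; ls; cat > h.py <<'E'
import numpy as np, cv2
from cell import sensors, snapshot, job, bot
def snap(n):
    s=snapshot(n); return s
def save(s,name,box=None,scale=1):
    im=s["color"][:,:,::-1]
    if box: im=im[box[1]:box[3],box[0]:box[2]]
    im=cv2.resize(im,None,fx=scale,fy=scale,interpolation=cv2.INTER_CUBIC); cv2.imwrite("pics/"+name,im)
def rays(s,px):
    px=np.asarray(px,float).reshape(-1,1,2)
    n=cv2.undistortPoints(px,np.array(s["mtx"],float),np.array(s["dist_coeffs"],float)).reshape(-1,2)
    d=np.c_[n[:,0],-n[:,1],-np.ones(len(n))]
    return d@np.array(s["orientation"]).T
def on_plane(s,px,z):
    d=rays(s,px); e=np.array(s["eye"]); t=(z-e[2])/d[:,2]
    return e+d*t[:,None]
def cloud(s):
    H,W=s["z_map"].shape
    u,v=np.meshgrid(np.arange(W),np.arange(H))
    d=rays(s,np.c_[u.ravel(),v.ravel()])
    P=np.array(s["eye"])+d*s["z_map"].reshape(-1,1)
    P[s["z_map"].ravel()==0]=np.nan
    return P.reshape(H,W,3)
def proj(s,P):
    P=np.asarray(P,float).reshape(-1,3)
    c=(P-np.array(s["eye"]))@np.array(s["orientation"]); c=c*[1,-1,-1]
    return cv2.projectPoints(c,np.zeros(3),np.zeros(3),np.array(s["mtx"],float),np.array(s["dist_coeffs"],float))[0].reshape(-1,2)
E
python3 - <<'E'
from h import *
for n in("scene","top"):
    s=snap(n); save(s,n+"0.png",scale=1.4); print(n,s["eye"],s["orientation"],s["mtx"],s["dist_coeffs"])
    np.save(n+"0.npy",s,allow_pickle=True)
print(sensors.read_state(),bot.tcp_to_grasp)
E
```

```text
pics
scene [-0.39983937  0.55445352  0.69111737] [[-0.47273863  0.4513929  -0.75681084]
 [-0.88106806 -0.22710932  0.41489809]
 [ 0.01540326  0.86294021  0.50507121]] [[522.59641089   0.         269.73608933]
 [  0.         522.59641089 215.84352351]
 [  0.           0.           1.        ]] [0.00682595 0.         0.         0.         0.        ]
top [0.34540678 0.03712016 1.15414479] [[ 0.01353898  0.98753828 -0.15679551]
 [-0.99979928  0.01568603  0.01246394]
 [ 0.01476812  0.15659529  0.98755244]] [[456.08079303   0.         281.55638787]
 [  0.         456.08079303 204.68365547]
 [  0.           0.           1.        ]] [-0.12879289  0.          0.          0.          0.        ]
{'time': 0.1, 'joints': array([ 1.17802170e+00,  3.20221124e-01,  1.56555436e+00,  8.62050169e-06,
        1.25738074e+00, -2.00252926e-02]), 'dq': array([-3.99827343e-05, -9.23246597e-04, -3.21997460e-03,  4.92589034e-04,
        1.45569862e-03,  6.19734121e-04]), 'joint_torque': array([-4.69454844e-04, -4.16407120e+01, -2.34700727e+01, -4.14844479e-06,
        5.02120005e-03, -1.20764165e-05]), 'ee_pos': array([0.20925161, 0.53512244, 0.2305713 ]), 'tool_rot': array([[-9.31328640e-01,  3.64179348e-01, -6.06035651e-04],
       [ 3.64179850e-01,  9.31327525e-01, -1.44136173e-03],
       [ 3.95035090e-05, -1.56308743e-03, -9.99998778e-01]]), 'contact_force': array([0.13786525, 0.50322465, 0.58464764]), 'ft_torque': array([-0.03414045, -0.02669583,  0.04457814]), 'grip_width': 0.08533061348085721} 0.0187
```

View pics/scene0.png

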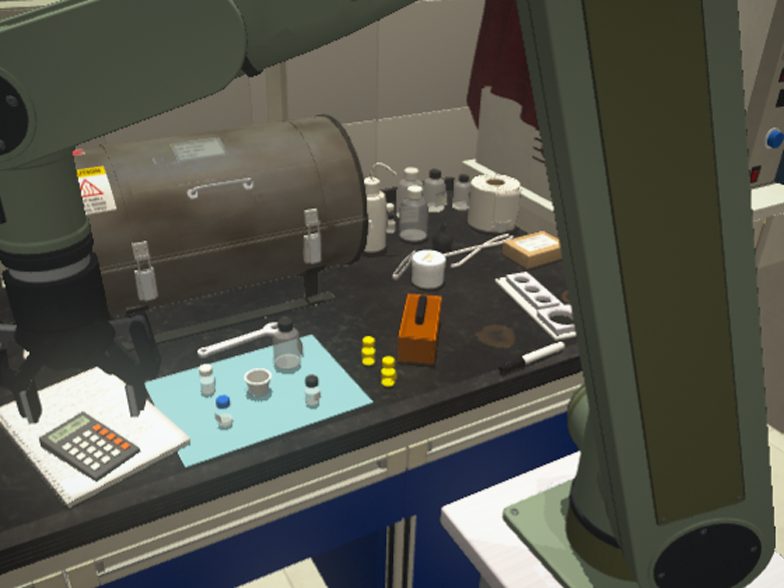

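View pics/top0.png

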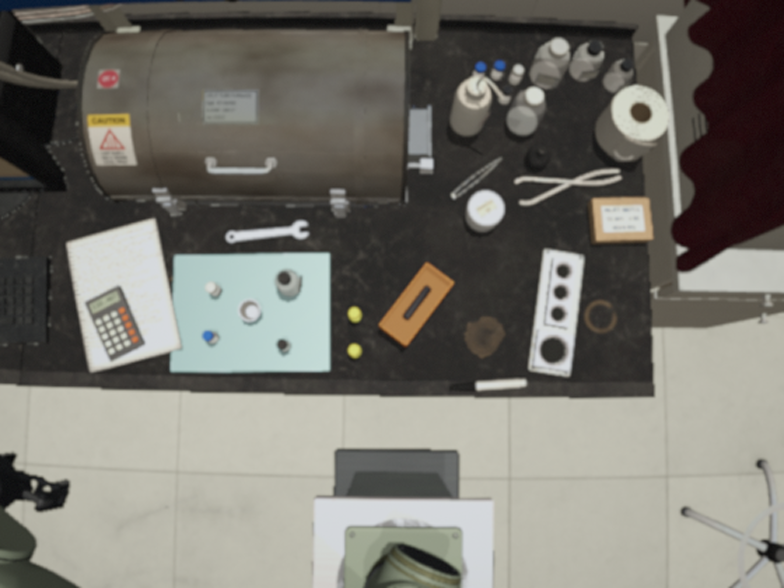

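The top view shows the objects of the job as follows (1.4x picture pixels):
- **On the liner:** white-cap vial (213,290), blue-cap vial (210,338), black-cap vial (283,346), black-cap bottle (287,283), crucible (250,312).
- **Look-alikes to leave:** yellow stacks at (354,314) and (354,351), and the blue, white and black-capped bottles at the back, (480,70) to (620,75).
- **Elsewhere:** cover (416,305), tray (557,312) with its large well at (553,350), marker (490,385), tin (485,210).

I choose only the pieces on the liner. Next is a close crop and a measurement.

```bash
python3 - <<'E'
from h import *
s=np.load("top0.npy",allow_pickle=True).item()
save(s,"crop1.png",(115,170,255,275),5); save(s,"crop2.png",(260,170,430,285),4.5)
C=cloud(s); 
for n,(u,v) in dict(white=(152,207),blue=(150,241),black=(202,247),bottle=(205,198),cruc=(178,222),liner=(140,255),bench=(310,245),tin=(346,150),cov=(297,218),notebook=(80,185),calc=(75,215)).items(): print(n,C[v-1:v+2,u-1:u+2].reshape(-1,3).mean(0).round(4))
s2=np.load("scene0.npy",allow_pickle=True).item()
save(s2,"crop3.png",(100,220,290,330),4.2)
E
```

```text
white [0.5109 0.3445 0.0428]
blue [0.4263 0.3441 0.0454]
black [0.4142 0.2151 0.0458]
bottle [0.529  0.2068 0.0816]
cruc [0.4791 0.2856 0.005 ]
liner [0.3934 0.3806 0.0005]
bench [ 0.4263 -0.0508  0.0007]
tin [ 0.6616 -0.1365  0.0534]
cov [ 0.4858 -0.014   0.0699]
notebook [0.5707 0.5496 0.01  ]
calc [0.4899 0.5505 0.0231]
```

View pics/crop1.png

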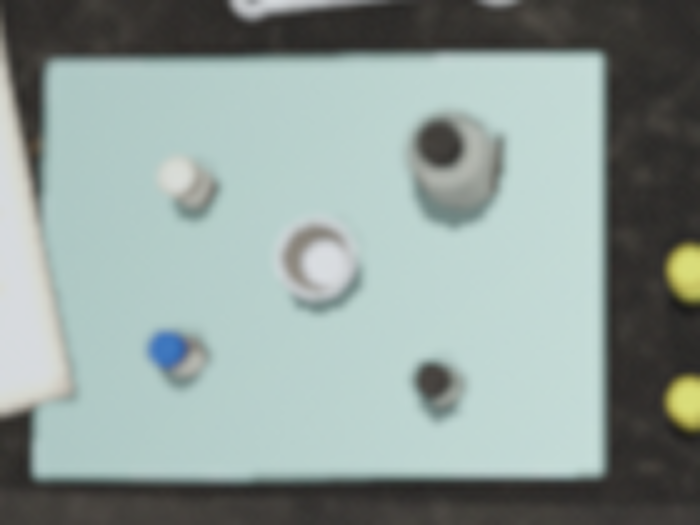

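View pics/crop2.png

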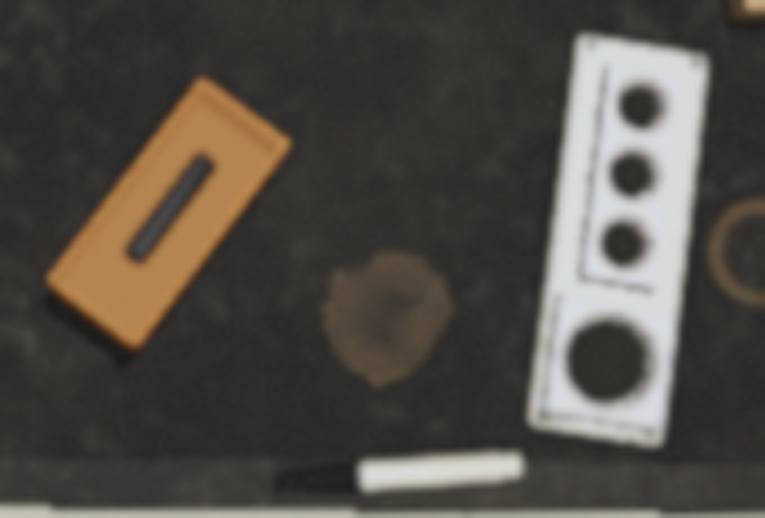

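View pics/crop3.png

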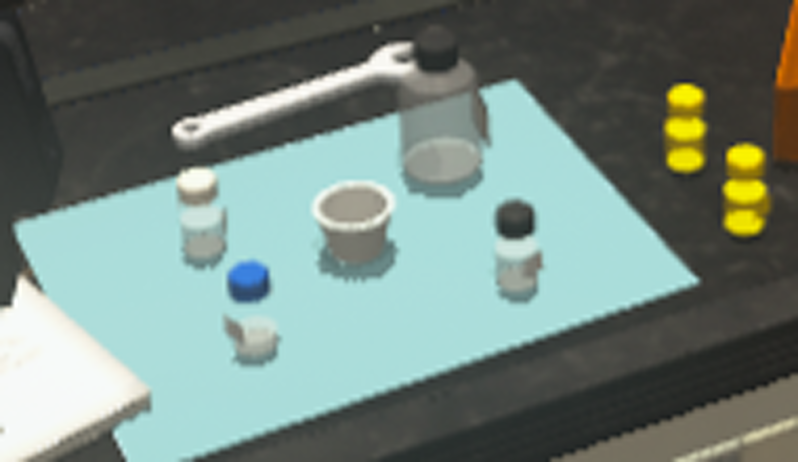

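The crops confirm the choice:
- In crop1 the caps on the liner are white (178,175), blue (168,350), black vial (432,380), bottle cap (438,140), with the crucible at (318,262).
- In crop2 the tray's large well is at its near end (605,358), and the cover sits at (168,215).

Now the precise measurement.

```bash
cat > meas.py <<'E'
from h import *
def comp(m,box,minA=15):
    b=np.zeros_like(m,np.uint8); x0,y0,x1,y1=box; b[y0:y1,x0:x1]=m[y0:y1,x0:x1]
    n,l,st,c=cv2.connectedComponentsWithStats(b)
    i=1+np.argmax(st[1:,4]); return c[i],st[i,4],(l==i)
def sub(a): return np.asarray(a,float)
E
python3 - <<'E'
from meas import *
s=np.load("top0.npy",allow_pickle=True).item(); s2=np.load("scene0.npy",allow_pickle=True).item()
C=cloud(s); z=C[:,:,2]
for n,box,h,lo in (("white",(143,198,162,216),.046,.036),("blue",(141,232,160,250),.046,.036),("black",(194,238,211,256),.046,.036),("bottle",(194,188,214,210),.082,.072)):
    m=(z>lo)
    c,a,mm=comp(m,box); 
    hsv=cv2.cvtColor(s["color"],cv2.COLOR_RGB2HSV); 
    if n in("black","bottle"): k=hsv[:,:,2]<110
    elif n=="blue": k=(hsv[:,:,1]>110)&(hsv[:,:,0]>100)
    else: k=(hsv[:,:,2]>205)&(hsv[:,:,1]<25)
    c2,a2,_=comp(k,box)
    print(n,c,a,on_plane(s,c,h)[0].round(4),"| colour",c2,a2,on_plane(s,c2,h)[0].round(4), C[mm].mean(0).round(4))
# scene view
hsv=cv2.cvtColor(s2["color"],cv2.COLOR_RGB2HSV)
for n,box,h,k in (("blue",(150,278,170,294),.040,(hsv[:,:,1]>140)&(hsv[:,:,0]>100)),("black",(214,264,232,279),.040,hsv[:,:,2]<90),("bottle",(194,224,215,238),.077,hsv[:,:,2]<90)):
    c2,a2,_=comp(k,box); print("scene",n,c2,a2,on_plane(s2,c2,h)[0].round(4))
# cruc
hsv=cv2.cvtColor(s["color"],cv2.COLOR_RGB2HSV)
k=(hsv[:,:,1]<30); c,a,_=comp(k,(165,208,192,235)); print("cruc",a,on_plane(s,c,.028))
# tray
k=(hsv[:,:,2]>120); c,a,mm=comp(k,(370,172,425,272))
cn=max(cv2.findContours(mm.astype(np.uint8),cv2.RETR_EXTERNAL,cv2.CHAIN_APPROX_NONE)[0],key=cv2.contourArea)
P=on_plane(s,cn.reshape(-1,2),.008)[:,:2]; r=cv2.minAreaRect((P*1000).astype(np.float32)); print("tray rect",r)
# wells
dk=(hsv[:,:,2]<150)
for n,u,v in(("w1",260+624/4.5,170+243/4.5),("w2",260+632/4.5,170+175/4.5),("w3",260+640/4.5,170+106/4.5),("L",260+606/4.5,170+360/4.5)):
    rr=9 if n=="L" else 5; rr+=2
    g=cv2.GaussianBlur(s["color"].mean(2).astype(np.float32),(0,0),.5)
    w=np.clip(190-g,0,None); u0,v0=int(round(u)),int(round(v)); yy,xx=np.mgrid[v0-rr:v0+rr+1,u0-rr:u0+rr+1]; W=w[v0-rr:v0+rr+1,u0-rr:u0+rr+1]
    c=[(xx*W).sum()/W.sum(),(yy*W).sum()/W.sum()]
    print(n,np.round(c,2),on_plane(s,c,.02)[0].round(4),on_plane(s,c,.014)[0].round(4))
# cover
hsvm=(hsv[:,:,0]<20)&(hsv[:,:,1]>90)&(hsv[:,:,2]>100)
c,a,mm=comp(cv2.morphologyEx(hsvm.astype(np.uint8),cv2.MORPH_CLOSE,np.ones((7,7))),(265,180,330,255)); 
zz=mm&(z>.045)&(z<.055)
q=C[zz][:,:2]; print("cover top depth rect",cv2.minAreaRect((q*1000).astype(np.float32)),q.shape)
hh=(z>.062)&(z<.08); c,a,mm=comp(hh,(270,185,325,250)); q=C[mm]; print("handle",c,a,on_plane(s,c,.07),cv2.minAreaRect((q[:,:2]*1000).astype(np.float32)), np.median(q[:,2]))
k=hsv[:,:,2]<90; c,a,_=comp(k,(285,200,310,232)); print("handle dark",c,a,on_plane(s,c,.07))
E
```

```text
white [150.4  204.72] 50 [0.5161 0.348  0.046 ] | colour [149.24324324 204.24324324] 37 [0.5172 0.3509 0.046 ] [0.5164 0.3485 0.0441]
blue [148.28813559 239.66101695] 59 [0.4294 0.3484 0.046 ] | colour [147.94444444 239.44444444] 36 [0.4299 0.3493 0.046 ] [0.4296 0.3488 0.0444]
black [201.02173913 245.47826087] 46 [0.4178 0.2176 0.046 ] | colour [201.34285714 245.94285714] 35 [0.4167 0.2168 0.046 ] [0.4179 0.2178 0.0449]
bottle [202.14457831 197.90361446] 83 [0.529  0.2135 0.082 ] | colour [202.61666667 198.3       ] 60 [0.5281 0.2124 0.082 ] [0.5292 0.2137 0.0809]
scene blue [158.87755102 285.34693878] 49 [0.4331 0.3477 0.04  ]
scene black [222.41071429 272.26785714] 56 [0.4155 0.2172 0.04  ]
scene bottle [205.03478261 229.34782609] 230 [0.5327 0.2064 0.077 ]
cruc 610 [[0.48089065 0.27850618 0.028     ]]
tray rect ((486.66412353515625, -274.7276611328125), (80.0270767211914, 229.58135986328125), 81.46920013427734)
w1 [398.18 223.7 ] [ 0.4814 -0.2733  0.02  ] [ 0.4821 -0.2749  0.014 ]
w2 [400.06 208.31] [ 0.5209 -0.2792  0.02  ] [ 0.5219 -0.2808  0.014 ]
w3 [401.91 193.14] [ 0.5603 -0.2851  0.02  ] [ 0.5615 -0.2868  0.014 ]
L [394.7  249.73] [ 0.4155 -0.2629  0.02  ] [ 0.4158 -0.2645  0.014 ]
cover top depth rect ((492.6270751953125, -15.134666442871094), (59.985958099365234, 140.53121948242188), 53.545406341552734) (1206, 2)
handle [297.37349398 215.46987952] 166 [[ 0.49193513 -0.01487575  0.07      ]] ((492.7454528808594, -15.221054077148438), (14.10830020904541, 69.3837890625), 53.400062561035156) 0.06928796154334016
handle dark [297.30088496 215.98230088] 113 [[ 0.49069206 -0.0147117   0.07      ]]
```

Measurements agree across methods:
- **Tray:** origin about (0.4865, -0.2743), heading -8.5°.
- **Wells:** w1 (0.4816, -0.2736), w2 (0.5211, -0.2795), w3 (0.5607, -0.2854), large well (0.4153, -0.2636).

First I go above the white vial, with the jaws turned to lie across the tray.

Emit:
drive_tool(targets=[[40,[40,-25,-5],[0,0,3]],[40,[90,-55,-15],[0,0,6]],[40,[140,-85,-30],[0,0,10]],[40,[190,-115,-45],[0,0,12.9]],[40,[240,-145,-60],[0,0,12.9]],[40,[290,-175,-75],[0,0,12.9]],[40,[307,-186,-80],[0,0,12.9]],[40,[307,-186,-80],[0,0,12.9]],[40,[307,-186,-80],[0,0,12.9]]], force=30)

```text
time: 1.23
ee_pos: [0.5151, 0.3501, 0.1509]
tool_rot: [[-0.989, 0.146, -0.001], [0.146, 0.989, -0.001], [0.001, -0.001, -1.0]]
contact_force: [-0.5, 0.4, 0.3]
grip_width: 0.0404
```

```bash
python3 - <<'E'
from h import *
print(sensors.read_state()["ee_pos"])
s=snap("scene"); save(s,"a1.png",(60,150,300,330),3.3)
E
```

```text
[0.5150976  0.35007693 0.15094054]
```

View pics/a1.png

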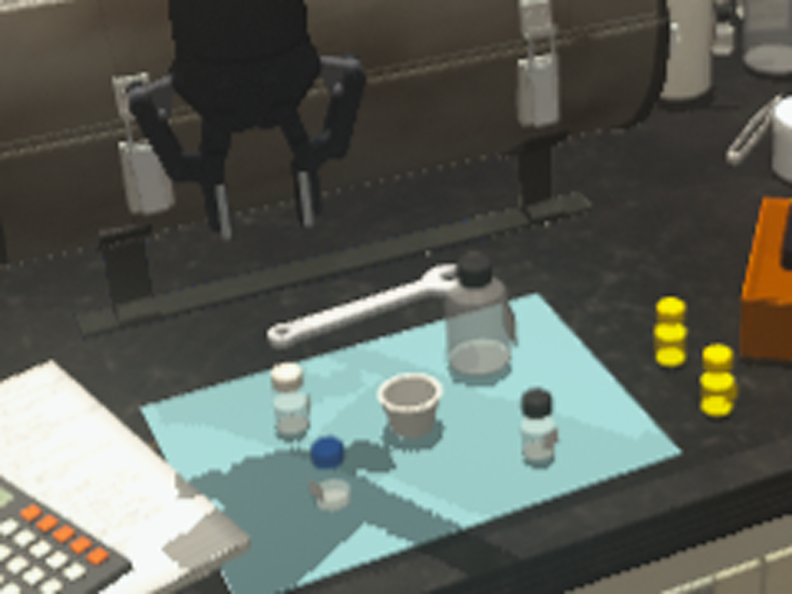

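The gripper hangs upright above the white vial: fingertips near (225,235) and (308,222), vial at (290,395). I descend and grip.

Emit:
drive_tool(targets=[[40,[1,-1,-40],[0,0,0]],[40,[1,-1,-80],[0,0,0]],[40,[1,-1,-110],[0,0,0]],[40,[1,-1,-133],[0,0,0]],[40,[1,-1,-133],[0,0,0]],[40,[1,-1,-133],[0,0,0]],[15,[1,-1,-133],[0,0,0]],[15,[1,-1,-133],[0,0,0]],[15,[1,-1,-133],[0,0,0]],[15,[1,-1,-133],[0,0,0]],[15,[1,-1,-133],[0,0,0]]], force=30)

```text
time: 2.65
ee_pos: [0.5166, 0.3501, 0.0198]
tool_rot: [[-0.989, 0.146, 0.002], [0.146, 0.989, 0.001], [-0.002, 0.001, -1.0]]
contact_force: [-1.8, 1.8, 6.2]
grip_width: 0.0215
```

Emit:
drive_tool(targets=[[15,[0,0,20],[0,0,0]],[15,[0,0,60],[0,0,0]],[15,[0,0,95],[0,0,0]],[15,[-1,-20,105],[0,0,0]],[15,[-3,-60,105],[0,0,0]],[15,[-6,-105,105],[0,0,0]],[15,[-9,-155,105],[0,0,0]],[15,[-12,-205,105],[0,0,0]],[15,[-15,-255,105],[0,0,0]],[15,[-18,-305,105],[0,0,0]],[15,[-20,-345,105],[0,0,0]],[15,[-20,-365,105],[0,0,0]]])

```text
time: 4.15
ee_pos: [0.4944, -0.0177, 0.1237]
tool_rot: [[-0.989, 0.148, -0.001], [0.148, 0.989, 0.001], [0.001, 0.001, -1.0]]
contact_force: [-0.3, -0.8, 0.2]
grip_width: 0.0216
```

Emit:
drive_tool(targets=[[15,[-1,-25,0],[0,0,0]],[15,[-4,-70,0],[0,0,0]],[15,[-7,-120,0],[0,0,0]],[15,[-9,-170,0],[0,0,0]],[15,[-12,-215,0],[0,0,0]],[15,[-14,-245,0],[0,0,0]],[15,[-15,-257,0],[0,0,0]],[15,[-15,-257,0],[0,0,0]],[15,[-15,-257,0],[0,0,0]]])

```text
time: 5.28
ee_pos: [0.479, -0.2736, 0.1234]
tool_rot: [[-0.989, 0.148, -0.002], [0.148, 0.989, 0.002], [0.002, 0.001, -1.0]]
contact_force: [-0.1, 0.1, 0.6]
grip_width: 0.0215
```

```bash
python3 - <<'E'
from h import *
s=snap("scene"); save(s,"a2.png",(310,130,450,260),4.5)
print(proj(s,[[.4816,-.2736,.02],[.4816,-.2736,.145]]))
t=snap("top"); save(t,"a2t.png",(330,150,460,280),4.5)
print(sensors.read_state()["ee_pos"], sensors.read_state()["contact_force"])
E
```

```text
[[386.92798292 213.20951787]
 [393.47318174 169.24232894]]
[ 0.47936243 -0.27356933  0.12363334] [-0.13193572  0.08050238 -0.96634497]
```

View pics/a2.png

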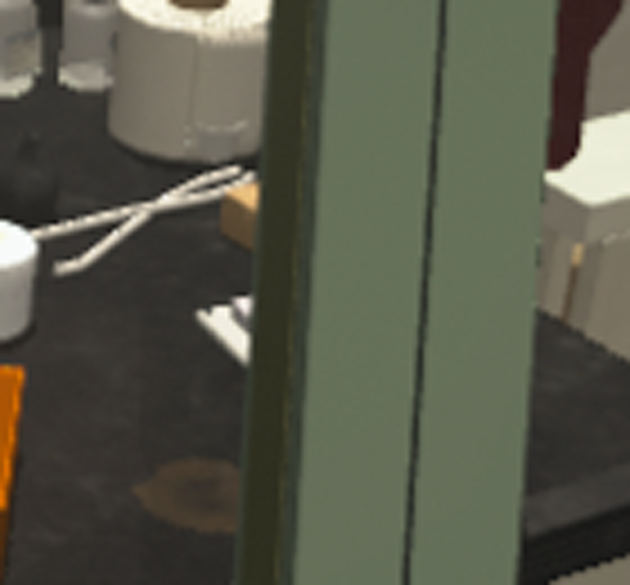

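View pics/a2t.png

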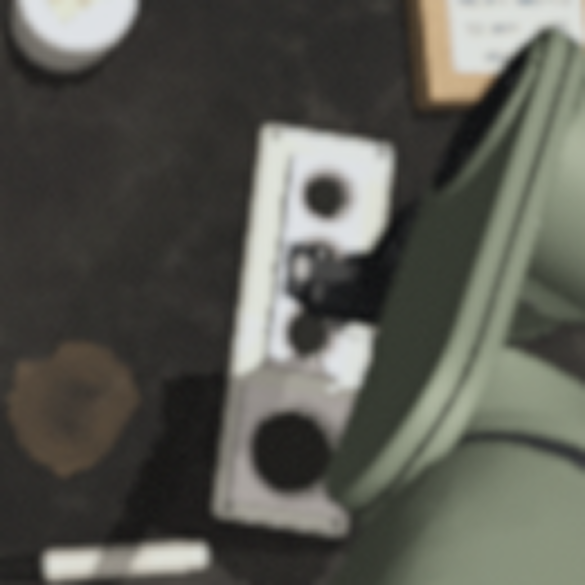

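Emit:
drive_tool(targets=[[15,[2.5,0,-30],[0,0,0]],[15,[2.5,0,-60],[0,0,0]],[15,[2.5,0,-75],[0,0,0]],[15,[2.5,0,-80],[0,0,0]],[15,[2.5,0,-80],[0,0,0]],[15,[2.5,0,-80],[0,0,0]]])

```text
time: 6.12
ee_pos: [0.4825, -0.2739, 0.0446]
tool_rot: [[-0.989, 0.147, 0.0], [0.147, 0.989, 0.0], [-0.0, 0.0, -1.0]]
contact_force: [-0.5, -0.1, -0.3]
grip_width: 0.0214
```

Emit:
drive_tool(targets=[[15,[-0.5,0.2,-5],[0,0,0]],[15,[-0.5,0.2,-9],[0,0,0]],[15,[-0.5,0.2,-13],[0,0,0]],[15,[-0.5,0.2,-16],[0,0,0]],[15,[-0.5,0.2,-18],[0,0,0]],[15,[-0.5,0.2,-18],[0,0,0]],[15,[-0.5,0.2,-18],[0,0,0]]])

```text
time: 7.0
ee_pos: [0.4821, -0.2738, 0.0267]
tool_rot: [[-0.989, 0.147, 0.0], [0.147, 0.989, 0.0], [-0.0, 0.0, -1.0]]
contact_force: [-0.1, -0.3, 0.0]
grip_width: 0.0219
```

Emit:
drive_tool(targets=[[15,[0,0,-1],[0,0,0]],[15,[0,0,-1],[0,0,0]],[40,[0,0,-1],[0,0,0]],[40,[0,0,-1],[0,0,0]],[40,[0,0,-1],[0,0,0]],[40,[0,0,10],[0,0,0]],[40,[0,0,50],[0,0,0]],[40,[0,0,95],[0,0,0]],[40,[-5,40,105],[0,0,0]],[40,[-10,90,105],[0,0,0]],[40,[-15,140,105],[0,0,0]],[40,[-15,150,105],[0,0,0]]])

```text
time: 8.5
ee_pos: [0.4664, -0.1216, 0.1325]
tool_rot: [[-0.99, 0.144, 0.001], [0.144, 0.99, 0.0], [-0.0, 0.0, -1.0]]
contact_force: [-0.2, 0.0, 0.3]
grip_width: 0.0399
```

```bash
python3 - <<'E'
from meas import *
t=snap("top"); save(t,"a3t.png",(330,150,460,280),4.5)
C=cloud(t); m=C[:,:,2]>.035
c,a,mm=comp(m,(388,212,408,232)); print(c,a,on_plane(t,c,.052),C[mm].mean(0),np.percentile(C[mm][:,2],90))
O=np.array([.4865,-.2743]);q=on_plane(t,c,.052)[0][:2]-O;a=np.radians(-8.5);print("tray xy",q@[np.cos(a),np.sin(a)],q@[-np.sin(a),np.cos(a)])
print(sensors.read_state()["ee_pos"])
E
```

```text
[397.56423174 221.42821159] 397 [[ 0.48317593 -0.26312122  0.052     ]] [ 0.42939211 -0.14584364  0.482064  ] 0.5027663577871166
tray xy -0.004939886902722238 0.010564663134640091
[ 0.46700261 -0.12186545  0.13249063]
```

View pics/a3t.png

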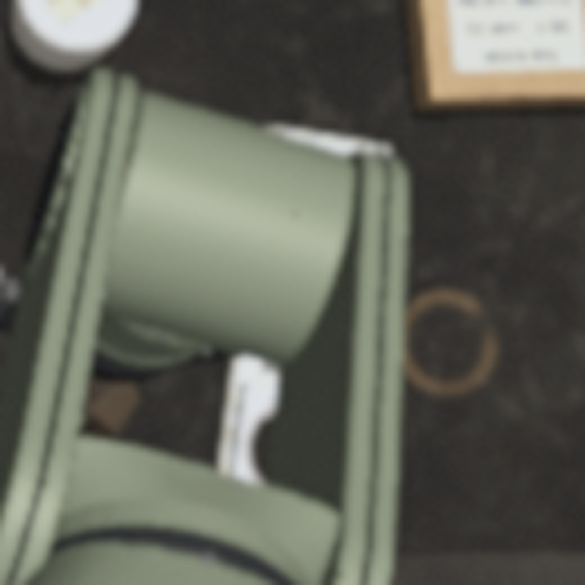

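The arm hides the tray here. I move on towards the blue vial and look again from there.

Emit:
drive_tool(targets=[[40,[-3,40,5],[0,0,0]],[40,[-6,90,5],[0,0,0]],[40,[-10,140,5],[0,0,0]],[40,[-14,190,5],[0,0,0]],[40,[-18,240,5],[0,0,0]],[40,[-22,290,5],[0,0,0]],[40,[-26,340,5],[0,0,0]],[40,[-30,390,5],[0,0,0]],[40,[-34,435,5],[0,0,0]],[40,[-37,465,5],[0,0,0]],[40,[-37,471,5],[0,0,0]],[40,[-37,471,5],[0,0,0]]])

```text
time: 10.05
ee_pos: [0.4307, 0.3484, 0.1374]
tool_rot: [[-0.989, 0.145, 0.001], [0.145, 0.989, -0.0], [-0.001, -0.0, -1.0]]
contact_force: [-0.2, -1.2, 0.1]
grip_width: 0.04
```

```bash
cat >> meas.py <<'E'
O=np.array([.4865,-.2743]);A=np.radians(-8.5)
def tray(p):
    q=np.asarray(p)[:2]-O; return q@[np.cos(A),np.sin(A)],q@[-np.sin(A),np.cos(A)]
E
python3 - <<'E'
from meas import *
t=snap("top"); save(t,"a4t.png",(330,150,460,280),4.5)
C=cloud(t); m=(C[:,:,2]>.035)&(C[:,:,2]<.1)
c,a,mm=comp(m,(388,208,412,235)); p=on_plane(t,c,.052)[0]; print(c,a,p,C[mm].mean(0),np.percentile(C[mm][:,2],90),tray(p))
print(sensors.read_state()["ee_pos"])
s=snap("scene"); save(s,"a4.png",(310,170,450,260),5)
E
```

```text
[400.75409836 222.31147541] 61 [ 0.48108614 -0.2710972   0.052     ] [ 0.48137088 -0.2717278   0.04971933] 0.053409953941794264 (np.float64(-0.005827795286188326), np.float64(0.0023673966888359253))
[0.43052812 0.34796795 0.13742871]
```

View pics/a4t.png

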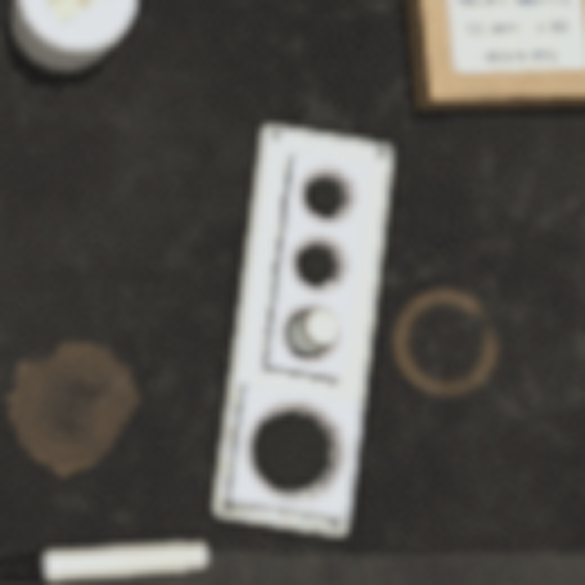

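View pics/a4.png

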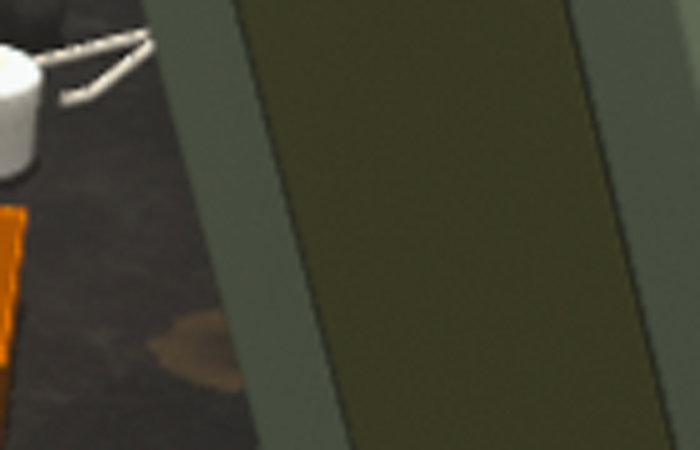

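The white vial (crop pixel (315,330)) stands in the well next to the large one: tray (-5.8, +2.4) mm with its top at about 52 mm. Now the blue vial.

Emit:
drive_tool(targets=[[40,[-0.5,1,-35],[0,0,0]],[40,[-0.5,1,-75],[0,0,0]],[40,[-0.5,1,-105],[0,0,0]],[40,[-0.5,1,-120],[0,0,0]],[40,[-0.5,1,-120],[0,0,0]],[40,[-0.5,1,-120],[0,0,0]],[15,[-0.5,1,-120],[0,0,0]],[15,[-0.5,1,-120],[0,0,0]],[15,[-0.5,1,-120],[0,0,0]],[15,[-0.5,1,-120],[0,0,0]],[15,[-0.5,1,-120],[0,0,0]]])

```text
time: 11.52
ee_pos: [0.4307, 0.3493, 0.0188]
tool_rot: [[-0.989, 0.146, 0.003], [0.146, 0.989, 0.001], [-0.003, 0.001, -1.0]]
contact_force: [-0.4, -0.6, 7.0]
grip_width: 0.0217
```

Emit:
drive_tool(targets=[[15,[0,0,20],[0,0,0]],[15,[0,0,60],[0,0,0]],[15,[0,0,95],[0,0,0]],[15,[3,-20,105],[0,0,0]],[15,[9,-60,105],[0,0,0]],[15,[15,-105,105],[0,0,0]],[15,[22,-155,105],[0,0,0]],[15,[29,-205,105],[0,0,0]],[15,[36,-255,105],[0,0,0]],[15,[44,-305,105],[0,0,0]],[15,[50,-345,105],[0,0,0]],[15,[53,-365,105],[0,0,0]]])

```text
time: 13.02
ee_pos: [0.4822, -0.0185, 0.1227]
tool_rot: [[-0.989, 0.148, 0.001], [0.148, 0.989, 0.0], [-0.0, 0.001, -1.0]]
contact_force: [0.1, -0.1, -1.0]
grip_width: 0.0218
```

Emit:
drive_tool(targets=[[15,[4,-25,0],[0,0,0]],[15,[10,-70,0],[0,0,0]],[15,[17,-120,0],[0,0,0]],[15,[25,-170,0],[0,0,0]],[15,[32,-215,0],[0,0,0]],[15,[36,-245,0],[0,0,0]],[15,[38,-260,0],[0,0,0]],[15,[38,-260,0],[0,0,0]],[15,[38,-260,0],[0,0,0]]])

```text
time: 14.15
ee_pos: [0.5196, -0.2774, 0.1224]
tool_rot: [[-0.989, 0.148, -0.001], [0.148, 0.989, 0.001], [0.001, 0.001, -1.0]]
contact_force: [-0.6, -0.5, -0.7]
grip_width: 0.0217
```

Emit:
drive_tool(targets=[[15,[1,-2,-30],[0,0,0]],[15,[1,-2,-60],[0,0,0]],[15,[1,-2,-75],[0,0,0]],[15,[1,-2,-80],[0,0,0]],[15,[1,-2,-80],[0,0,0]],[15,[1,-2,-80],[0,0,0]]])

```text
time: 14.9
ee_pos: [0.5213, -0.2796, 0.0434]
tool_rot: [[-0.989, 0.147, 0.001], [0.147, 0.989, 0.001], [-0.001, 0.001, -1.0]]
contact_force: [0.3, -0.8, -0.2]
grip_width: 0.0215
```

Emit:
drive_tool(targets=[[15,[0,0,-5],[0,0,0]],[15,[0,0,-9],[0,0,0]],[15,[0,0,-13],[0,0,0]],[15,[0,0,-16],[0,0,0]],[15,[0,0,-18.5],[0,0,0]],[15,[0,0,-18.5],[0,0,0]],[15,[0,0,-18.5],[0,0,0]]])

```text
time: 15.78
ee_pos: [0.5213, -0.2797, 0.0249]
tool_rot: [[-0.989, 0.147, 0.001], [0.147, 0.989, 0.0], [-0.001, 0.001, -1.0]]
contact_force: [0.0, -0.1, -0.1]
grip_width: 0.0216
```

Seated without a jam. Release, then on towards the black vial.

Emit:
drive_tool(targets=[[15,[0,0,-0.5],[0,0,0]],[40,[0,0,-0.5],[0,0,0]],[40,[0,0,-0.5],[0,0,0]],[40,[0,0,-0.5],[0,0,0]],[40,[0,0,10],[0,0,0]],[40,[0,0,50],[0,0,0]],[40,[0,0,95],[0,0,0]],[40,[-5,40,110],[0,0,0]],[40,[-15,90,110],[0,0,0]],[40,[-25,140,110],[0,0,0]],[40,[-35,190,110],[0,0,0]],[40,[-45,240,110],[0,0,0]]])

```text
time: 17.27
ee_pos: [0.4761, -0.0382, 0.1358]
tool_rot: [[-0.989, 0.148, 0.003], [0.148, 0.989, 0.0], [-0.003, 0.001, -1.0]]
contact_force: [0.7, 0.3, 1.1]
grip_width: 0.0396
```

Emit:
drive_tool(targets=[[40,[-10,50,0],[0,0,0]],[40,[-20,100,0],[0,0,0]],[40,[-30,150,0],[0,0,0]],[40,[-42,200,0],[0,0,0]],[40,[-52,235,0],[0,0,0]],[40,[-57,252,0],[0,0,0]],[40,[-57,252,0],[0,0,0]],[40,[-57,252,0],[0,0,0]]])

```text
time: 18.27
ee_pos: [0.4193, 0.2133, 0.1361]
tool_rot: [[-0.989, 0.148, 0.003], [0.148, 0.989, 0.0], [-0.003, 0.001, -1.0]]
contact_force: [-0.5, 0.1, -0.4]
grip_width: 0.0401
```

```bash
python3 - <<'E'
from meas import *
t=snap("top"); save(t,"a5t.png",(330,150,460,280),4.5)
C=cloud(t); m=(C[:,:,2]>.035)&(C[:,:,2]<.1)
for b in((388,214,412,235),(390,196,412,214)):
    c,a,mm=comp(m,b); p=on_plane(t,c,.052)[0]; print(c,a,p,np.percentile(C[mm][:,2],90),tray(p))
print(sensors.read_state()["ee_pos"])
E
```

```text
[400.88333333 222.43333333] 60 [ 0.48078783 -0.27141515  0.052     ] 0.05380816120364112 (np.float64(-0.006075839192094709), np.float64(0.002008848361515429))
[402.8        206.81666667] 60 [ 0.51981732 -0.27730165  0.052     ] 0.05357097715283423 (np.float64(0.03339502528329939), np.float64(0.0019559327762700973))
[0.41933277 0.21307261 0.13602558]
```

View pics/a5t.png

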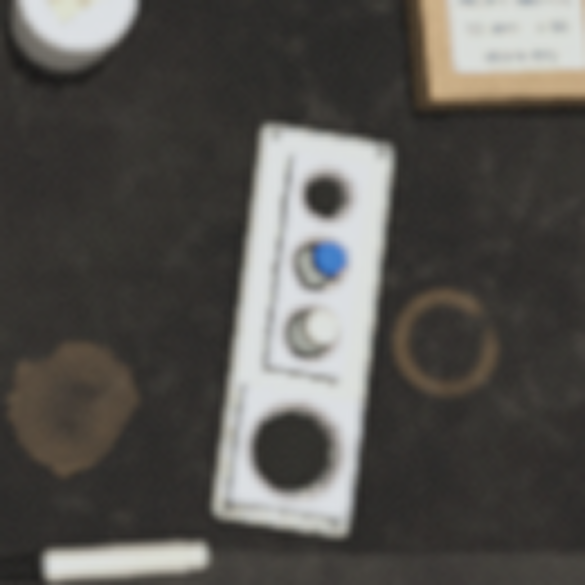

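Blue (crop pixel (330,258)) is seated between, at tray (33.4, 2.0) mm, and white has not moved. Now the black vial.

Emit:
drive_tool(targets=[[40,[-2,4,-35],[0,0,0]],[40,[-2,4,-75],[0,0,0]],[40,[-2,4,-105],[0,0,0]],[40,[-2,4,-118],[0,0,0]],[40,[-2,4,-118],[0,0,0]],[40,[-2,4,-118],[0,0,0]],[15,[-2,4,-118],[0,0,0]],[15,[-2,4,-118],[0,0,0]],[15,[-2,4,-118],[0,0,0]],[15,[-2,4,-118],[0,0,0]],[15,[-2,4,-118],[0,0,0]]])

```text
time: 19.7
ee_pos: [0.4181, 0.2174, 0.0191]
tool_rot: [[-0.989, 0.148, 0.005], [0.148, 0.989, 0.001], [-0.005, 0.002, -1.0]]
contact_force: [0.1, -0.9, 6.8]
grip_width: 0.0219
```

Emit:
drive_tool(targets=[[15,[0,0,20],[0,0,0]],[15,[0,0,60],[0,0,0]],[15,[0,0,95],[0,0,0]],[15,[5,-20,105],[0,0,0]],[15,[15,-60,105],[0,0,0]],[15,[28,-105,105],[0,0,0]],[15,[42,-150,105],[0,0,0]],[15,[56,-200,105],[0,0,0]],[15,[70,-250,105],[0,0,0]],[15,[84,-300,105],[0,0,0]],[15,[94,-335,105],[0,0,0]],[15,[98,-350,105],[0,0,0]]])

```text
time: 21.2
ee_pos: [0.5164, -0.1343, 0.1242]
tool_rot: [[-0.989, 0.15, 0.006], [0.15, 0.989, 0.001], [-0.006, 0.002, -1.0]]
contact_force: [-0.2, 0.3, 0.6]
grip_width: 0.0215
```

Emit:
drive_tool(targets=[[15,[8,-25,0],[0,0,0]],[15,[18,-60,0],[0,0,0]],[15,[30,-105,0],[0,0,0]],[15,[40,-135,0],[0,0,0]],[15,[44,-150,0],[0,0,0]],[15,[44,-152,0],[0,0,0]],[15,[44,-152,0],[0,0,0]],[15,[44,-152,0],[0,0,0]]])

```text
time: 22.2
ee_pos: [0.5602, -0.2851, 0.1243]
tool_rot: [[-0.989, 0.149, 0.005], [0.149, 0.989, 0.002], [-0.005, 0.002, -1.0]]
contact_force: [0.7, 0.0, 0.3]
grip_width: 0.0218
```

Emit:
drive_tool(targets=[[15,[0.5,0,-30],[0,0.3,0]],[15,[0.5,0,-60],[0,0.3,0]],[15,[0.5,0,-75],[0,0.3,0]],[15,[0.5,0,-80],[0,0.3,0]],[15,[0.5,0,-80],[0,0.3,0]],[15,[0.5,0,-80],[0,0.3,0]]])

```text
time: 22.95
ee_pos: [0.5614, -0.2854, 0.0455]
tool_rot: [[-0.989, 0.149, 0.002], [0.149, 0.989, 0.001], [-0.002, 0.001, -1.0]]
contact_force: [0.6, -0.0, 0.7]
grip_width: 0.0221
```

Emit:
drive_tool(targets=[[15,[-0.5,0,-5],[0,0,0]],[15,[-0.5,0,-9],[0,0,0]],[15,[-0.5,0,-13],[0,0,0]],[15,[-0.5,0,-17],[0,0,0]],[15,[-0.5,0,-20],[0,0,0]],[15,[-0.5,0,-20],[0,0,0]],[15,[-0.5,0,-20],[0,0,0]]])

```text
time: 23.82
ee_pos: [0.5609, -0.2854, 0.0254]
tool_rot: [[-0.989, 0.149, 0.002], [0.149, 0.989, 0.001], [-0.002, 0.001, -1.0]]
contact_force: [0.9, -0.3, 0.2]
grip_width: 0.0215
```

Emit:
drive_tool(targets=[[15,[0,0,-0.5],[0,0,0]],[40,[0,0,-0.5],[0,0,0]],[40,[0,0,-0.5],[0,0,0]],[40,[0,0,-0.5],[0,0,0]],[40,[0,0,10],[0,0,0]],[40,[0,0,50],[0,0,0]],[40,[0,0,95],[0,0,0]],[70,[-5,40,115],[0,0,0]],[70,[-10,90,125],[0,0,0]],[70,[-14,140,125],[0,0,0]],[70,[-18,190,125],[0,0,0]],[70,[-20,240,125],[0,0,0]]])

```text
time: 25.32
ee_pos: [0.5407, -0.0439, 0.1514]
tool_rot: [[-0.989, 0.15, 0.004], [0.15, 0.989, 0.0], [-0.004, 0.001, -1.0]]
contact_force: [0.6, 0.0, -0.4]
grip_width: 0.0698
```

Emit:
drive_tool(targets=[[70,[-2,50,0],[0,0,0]],[70,[-4,100,0],[0,0,0]],[70,[-7,150,0],[0,0,0]],[70,[-9,200,0],[0,0,0]],[70,[-11,240,0],[0,0,0]],[70,[-12,258,0],[0,0,0]],[70,[-12,258,0],[0,0,0]],[70,[-12,258,0],[0,0,0]]])

```text
time: 26.32
ee_pos: [0.5288, 0.2129, 0.1515]
tool_rot: [[-0.989, 0.15, 0.004], [0.15, 0.989, -0.0], [-0.004, 0.0, -1.0]]
contact_force: [1.2, -0.5, 0.0]
grip_width: 0.0702
```

```bash
python3 - <<'E'
from meas import *
t=snap("top"); save(t,"a6t.png",(330,150,460,280),4.5)
C=cloud(t); m=(C[:,:,2]>.035)&(C[:,:,2]<.1)
for b in((388,214,412,235),(390,198,412,214),(390,182,412,199)):
    c,a,mm=comp(m,b); p=on_plane(t,c,.052)[0]; print(c,a,p,np.percentile(C[mm][:,2],90),tray(p))
print(sensors.read_state()["ee_pos"])
s=snap("scene"); save(s,"a6.png",(60,150,300,330),3.3)
E
```

```text
[400.96610169 222.44067797] 59 [ 0.48077222 -0.27162321  0.052     ] 0.05342126094518287 (np.float64(-0.006060517096860204), np.float64(0.0018007682520344117))
[402.86440678 206.81355932] 59 [ 0.51982764 -0.27746517  0.052     ] 0.0537799064303627 (np.float64(0.03342940471862224), np.float64(0.0017957343931233854))
[404.61403509 191.12280702] 57 [ 0.55949486 -0.28309883  0.052     ] 0.053712211935897036 (np.float64(0.07349362465564689), np.float64(0.0020871425453291904))
[0.5287919  0.21269725 0.15147856]
```

View pics/a6t.png

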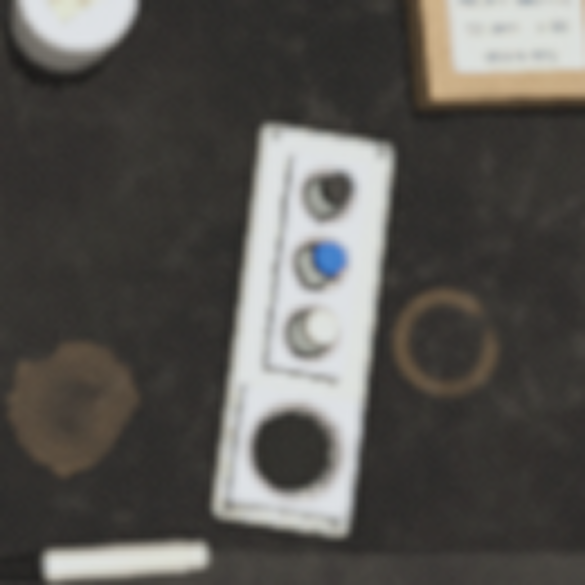

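View pics/a6.png

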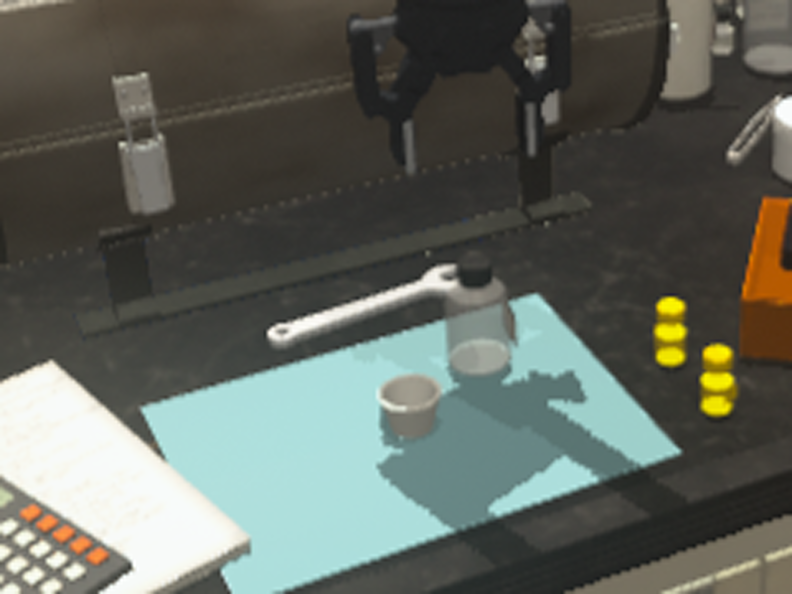

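All three vials are in, at tray x -6, 33 and 73 mm, y about 2 mm. The gripper stands over the bottle (pixel (478,320)), so I descend and grip.

Emit:
drive_tool(targets=[[70,[0,0,-35],[0,0.2,0]],[70,[0,0,-75],[0,0.2,0]],[70,[0,0,-110],[0,0.2,0]],[70,[0,0,-134],[0,0.2,0]],[70,[0,0,-134],[0,0.2,0]],[70,[0,0,-134],[0,0.2,0]],[38,[0,0,-134],[0,0.2,0]],[38,[0,0,-134],[0,0.2,0]],[38,[0,0,-134],[0,0.2,0]],[38,[0,0,-134],[0,0.2,0]],[38,[0,0,-134],[0,0.2,0]]], force=40)

```text
time: 27.8
ee_pos: [0.5297, 0.2129, 0.019]
tool_rot: [[-0.989, 0.151, 0.003], [0.151, 0.989, 0.001], [-0.003, 0.001, -1.0]]
contact_force: [-0.1, -1.3, 5.2]
grip_width: 0.0427
```

Emit:
drive_tool(targets=[[38,[0,0,20],[0,0,0]],[38,[0,0,60],[0,0,0]],[38,[0,0,95],[0,0,0]],[38,[-4,-20,110],[0,0,0]],[38,[-12,-55,110],[0,0,0]],[38,[-22,-95,110],[0,0,0]],[38,[-33,-140,110],[0,0,0]],[38,[-44,-185,110],[0,0,0]],[38,[-55,-230,110],[0,0,0]],[38,[-66,-275,110],[0,0,0]],[38,[-75,-310,110],[0,0,0]],[38,[-80,-330,110],[0,0,0]]])

```text
time: 29.3
ee_pos: [0.4472, -0.1191, 0.1281]
tool_rot: [[-0.988, 0.153, -0.0], [0.153, 0.988, 0.001], [0.0, 0.001, -1.0]]
contact_force: [0.4, -0.2, -1.4]
grip_width: 0.0424
```

Emit:
drive_tool(targets=[[38,[-5,-25,0],[0,0,0]],[38,[-12,-60,0],[0,0,0]],[38,[-22,-100,0],[0,0,0]],[38,[-30,-130,0],[0,0,0]],[38,[-33,-143,0],[0,0,0]],[38,[-33,-146,0],[0,0,0]],[38,[-33,-146,0],[0,0,0]],[38,[-33,-146,0],[0,0,0]]])

```text
time: 30.3
ee_pos: [0.4143, -0.2642, 0.128]
tool_rot: [[-0.988, 0.152, -0.0], [0.152, 0.988, 0.001], [0.001, 0.001, -1.0]]
contact_force: [0.2, -0.2, -1.9]
grip_width: 0.0425
```

```bash
python3 - <<'E'
from meas import *
t=snap("top"); save(t,"a7t.png",(330,150,460,280),4.5)
print(sensors.read_state()["ee_pos"])
E
```

```text
[ 0.41437159 -0.26427872  0.12807762]
```

View pics/a7t.png

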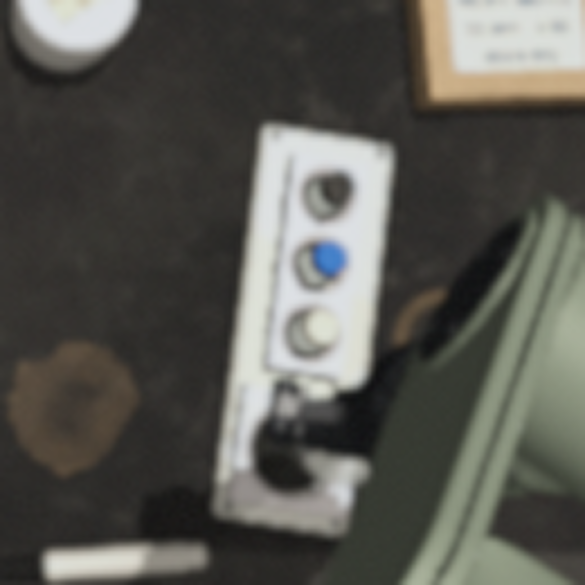

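Emit:
drive_tool(targets=[[38,[1,0,-30],[0,0,0]],[38,[1,0,-60],[0,0,0]],[38,[1,0,-78],[0,0,0]],[38,[1,0,-84],[0,0,0]],[38,[1,0,-84],[0,0,0]],[38,[1,0,-84],[0,0,0]]])

```text
time: 31.1
ee_pos: [0.416, -0.2645, 0.0449]
tool_rot: [[-0.988, 0.152, 0.001], [0.152, 0.988, 0.0], [-0.001, 0.0, -1.0]]
contact_force: [-0.6, -0.8, -1.0]
grip_width: 0.0422
```

Emit:
drive_tool(targets=[[38,[0,0,-5],[0,0,0]],[38,[0,0,-9],[0,0,0]],[38,[0,0,-13],[0,0,0]],[38,[0,0,-16],[0,0,0]],[38,[0,0,-18.5],[0,0,0]],[38,[0,0,-18.5],[0,0,0]],[38,[0,0,-18.5],[0,0,0]]])

```text
time: 31.98
ee_pos: [0.4161, -0.2646, 0.0264]
tool_rot: [[-0.988, 0.152, 0.001], [0.152, 0.988, 0.0], [-0.001, 0.0, -1.0]]
contact_force: [-0.6, -0.2, -0.6]
grip_width: 0.0423
```

Emit:
drive_tool(targets=[[38,[0,0,-1],[0,0,0]],[38,[0,0,-1],[0,0,0]],[70,[0,0,-1],[0,0,0]],[70,[0,0,-1],[0,0,0]],[70,[0,0,-1],[0,0,0]],[70,[0,0,10],[0,0,0]],[70,[0,0,45],[0,0,0]],[70,[0,0,95],[0,0,0]],[70,[0,0,130],[0,0,0]],[50,[15,40,135],[0,0,-5]],[50,[30,90,135],[0,0,-10]],[50,[45,140,135],[0,0,-15]]])

```text
time: 33.48
ee_pos: [0.4615, -0.1234, 0.1626]
tool_rot: [[-0.914, 0.406, 0.003], [0.406, 0.914, -0.001], [-0.003, 0.001, -1.0]]
contact_force: [0.9, -0.3, -0.4]
grip_width: 0.0498
```

Emit:
drive_tool(targets=[[50,[15,45,0],[0,0,-7]],[50,[25,80,0],[0,0,-13]],[50,[31,109,0],[0,0,-13]],[50,[31,109,0],[0,0,-13]],[50,[31,109,0],[0,0,-13]]])

```text
time: 34.1
ee_pos: [0.4924, -0.0148, 0.1629]
tool_rot: [[-0.799, 0.601, 0.003], [0.601, 0.799, -0.002], [-0.004, 0.0, -1.0]]
contact_force: [0.3, 0.5, 0.2]
grip_width: 0.0502
```

```bash
python3 - <<'E'
from meas import *
t=snap("top"); save(t,"a8t.png",(330,150,460,280),4.5)
C=cloud(t); m=(C[:,:,2]>.035)&(C[:,:,2]<.1)
for b,h in(((388,214,412,235),.052),((390,198,412,214),.052),((390,182,412,199),.052),):
    c,a,mm=comp(m,b); p=on_plane(t,c,h)[0]; print(c,a,p,np.percentile(C[mm][:,2],90),tray(p))
m=(C[:,:,2]>.078)&(C[:,:,2]<.1); c,a,mm=comp(m,(380,232,412,264)); p=on_plane(t,c,.088)[0]; print(c,a,p,np.percentile(C[mm][:,2],90),tray(p))
st=sensors.read_state();print(st["ee_pos"],np.degrees(np.arctan2(*st["tool_rot"][[1,0],1])))
s=snap("scene"); save(s,"a8.png",(260,130,460,270),4)
E
```

```text
[400.88333333 222.43333333] 60 [ 0.48078783 -0.27141515  0.052     ] 0.05351337478763807 (np.float64(-0.006075839192094709), np.float64(0.002008848361515429))
[402.74576271 206.81355932] 59 [ 0.51982298 -0.27716436  0.052     ] 0.05372578330397863 (np.float64(0.0333803362881282), np.float64(0.0020925527297716096))
[404.61403509 190.98245614] 57 [ 0.55985115 -0.28311003  0.052     ] 0.05322507241927723 (np.float64(0.073847653922431), np.float64(0.002128728100568132))
[401.94382022 248.60674157] 89 [ 0.41404248 -0.26245528  0.088     ] 0.08964196709567318 (np.float64(-0.07341239790994505), np.float64(0.0010047091134214427))
[ 0.49230688 -0.01514574  0.16283301] 53.02274261147455
```

View pics/a8t.png

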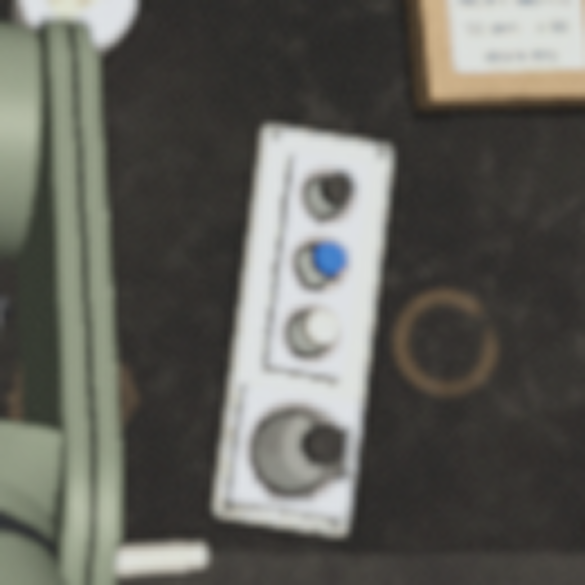

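View pics/a8.png

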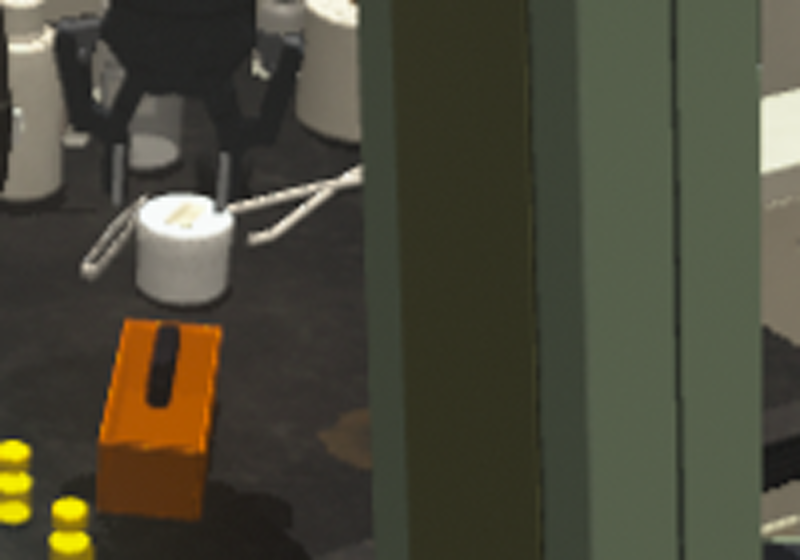

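Bottle seated at tray (-73.4, 1.0) mm, top at 88 mm. Now the cover (crop pixel (165,385)): descend over the bar handle.

Emit:
drive_tool(targets=[[40,[0,0,-40],[0,0.2,0.5]],[40,[0,0,-75],[0,0.2,0.5]],[40,[0,0,-98],[0,0.2,0.5]],[40,[0,0,-109],[0,0.2,0.5]],[40,[0,0,-109],[0,0.2,0.5]],[40,[0,0,-109],[0,0.2,0.5]],[5,[0,0,-109],[0,0.2,0.5]],[5,[0,0,-109],[0,0.2,0.5]],[5,[0,0,-109],[0,0.2,0.5]],[5,[0,0,-109],[0,0.2,0.5]],[5,[0,0,-109],[0,0.2,0.5]],[5,[0,0,-109],[0,0.2,0.5]]], force=60)

```text
time: 35.7
ee_pos: [0.4927, -0.0154, 0.0546]
tool_rot: [[-0.804, 0.595, 0.001], [0.595, 0.804, -0.002], [-0.002, -0.001, -1.0]]
contact_force: [-0.8, -1.2, 5.8]
grip_width: 0.0127
```

Emit:
drive_tool(targets=[[5,[0,0,15],[0,0,0]],[5,[0,0,45],[0,0,0]],[5,[0,0,85],[0,0,0]],[5,[0,0,110],[0,0,0]],[5,[2,-20,120],[0,0,4]],[5,[5,-50,120],[0,0,9]],[5,[9,-85,120],[0,0,14]],[5,[13,-120,120],[0,0,19]],[5,[17,-155,120],[0,0,24]],[5,[21,-190,120],[0,0,28]],[5,[24,-215,120],[0,0,28]],[5,[26,-235,120],[0,0,28]]])

```text
time: 37.2
ee_pos: [0.5186, -0.2512, 0.174]
tool_rot: [[-0.989, 0.148, 0.001], [0.148, 0.989, -0.001], [-0.001, -0.001, -1.0]]
contact_force: [-0.3, -0.1, -2.0]
grip_width: 0.0127
```

Emit:
drive_tool(targets=[[5,[2,-15,0],[0,0,0]],[5,[3,-28,0],[0,0,0]],[5,[3,-30,0],[0,0,0]],[5,[3,-30,0],[0,0,0]],[5,[3,-30,0],[0,0,0]]])

```text
time: 37.83
ee_pos: [0.5215, -0.2806, 0.1741]
tool_rot: [[-0.989, 0.148, 0.001], [0.148, 0.989, -0.0], [-0.001, -0.0, -1.0]]
contact_force: [-0.1, 0.2, -1.2]
grip_width: 0.0126
```

```bash
python3 - <<'E'
from meas import *
t=snap("top"); save(t,"a9t.png",(330,130,470,280),3.8)
st=sensors.read_state();print(st["ee_pos"],np.degrees(np.arctan2(*st["tool_rot"][[1,0],1])))
hsv=cv2.cvtColor(t["color"],cv2.COLOR_RGB2HSV)
k=((hsv[:,:,0]<22)&(hsv[:,:,1]>90)).astype(np.uint8)
C=cloud(t); mm=(k>0)&(C[:,:,2]>.155)&(C[:,:,2]<.19); q=C[mm]; print(len(q))
n=np.linalg.svd(q-q.mean(0))[2][2]; print("normal",n); print(cv2.minAreaRect((q[:,:2]*1000).astype(np.float32)))
s=snap("scene"); save(s,"a9.png",(310,110,460,240),4)
E
```

```text
[ 0.52156633 -0.28067464  0.17414771] 81.50602748545683
693
normal [0.01836822 0.06356735 0.9978085 ]
((718.2886962890625, -416.8802795410156), (158.76988220214844, 627.2342529296875), 62.37465286254883)
```

View pics/a9t.png

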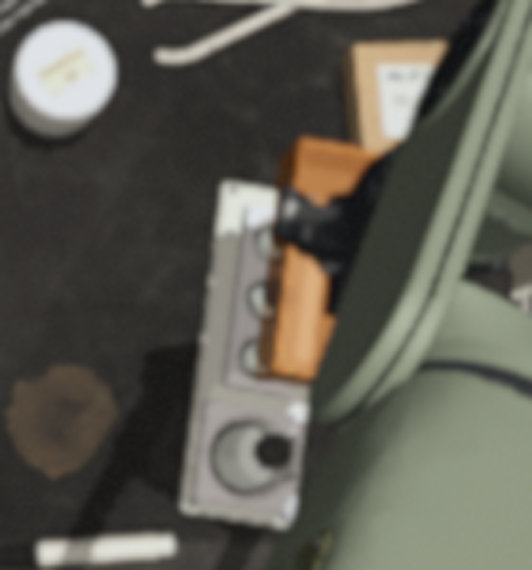

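View pics/a9.png

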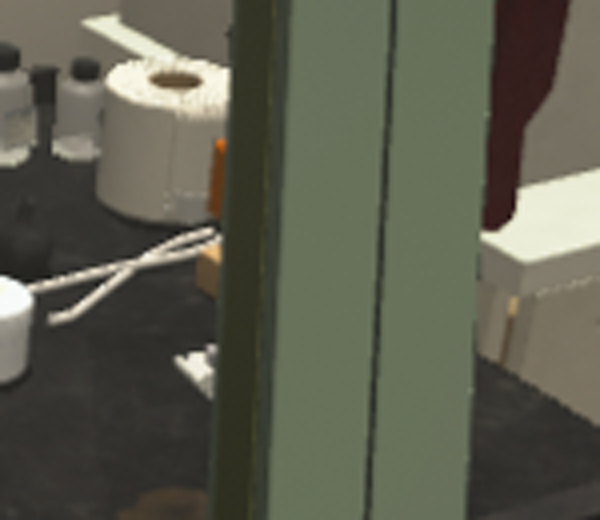

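```bash
python3 - <<'E'
from meas import *
t=snap("top")
hsv=cv2.cvtColor(t["color"],cv2.COLOR_RGB2HSV)
k=((hsv[:,:,0]<22)&(hsv[:,:,1]>110))
C=cloud(t); b=np.zeros(k.shape,bool); b[165:232,398:440]=1
mm=k&b&(C[:,:,2]>.14)&(C[:,:,2]<.19)&(np.abs(C[:,:,0]-.52)<.1)
top=mm&(C[:,:,2]>.16)
q=C[mm]; q=q[np.abs(q[:,2]-np.median(q[:,2]))<.006]; 
Amat=np.c_[q[:,:2]-q[:,:2].mean(0),np.ones(len(q))]; print(len(q),"slopes",np.linalg.lstsq(Amat,q[:,2],rcond=None)[0])
T=np.array([tray(p) for p in q]); print("tray x",np.percentile(T[:,0],[1,99]),"y",np.percentile(T[:,1],[1,99]))
# long left edge points: max tray y per tray-x bin ; ends
l=[T[(T[:,0]>a)&(T[:,0]<a+.01),1].max() for a in np.arange(-.03,.1,.01)]; print(np.round(l,4))
E
```

```text
533 slopes [-0.00793311 -0.03295046  0.16907229]
tray x [-0.03431386  0.10380679] y [-0.01249705  0.02938262]Traceback (most recent call last):
  File "<stdin>", line 12, in <module>
    return umr_maximum(a, axis, None, out, keepdims, initial, where)
ValueError: zero-size array to reduction operation maximum which has no identity
```

The cover in hand is level and centred in the tray frame: x -34 to 104 mm, left edge +29 mm. I lower it in steps, watching the force.

Emit:
drive_tool(targets=[[5,[0,0,-20],[0,0,0]],[5,[0,0,-40],[0,0,0]],[5,[0,0,-55],[0,0,0]],[5,[0,0,-65],[0,0,0]],[5,[0,0,-75],[0,0,0]],[5,[0,0,-85],[0,0,0]],[5,[0,0,-85],[0,0,0]]])

```text
time: 38.85
ee_pos: [0.5212, -0.2806, 0.0884]
tool_rot: [[-0.989, 0.148, -0.0], [0.148, 0.989, 0.0], [0.0, 0.0, -1.0]]
contact_force: [0.0, -0.5, -0.6]
grip_width: 0.0124
```

Emit:
drive_tool(targets=[[5,[0,0,-6],[0,0,0]],[5,[0,0,-12],[0,0,0]],[5,[0,0,-18],[0,0,0]],[5,[0,0,-23],[0,0,0]],[5,[0,0,-25.5],[0,0,0]],[5,[0,0,-25.5],[0,0,0]]])

```text
time: 39.6
ee_pos: [0.5212, -0.2806, 0.0629]
tool_rot: [[-0.989, 0.148, -0.0], [0.148, 0.989, 0.0], [0.0, 0.0, -1.0]]
contact_force: [0.6, -1.0, -0.6]
grip_width: 0.0126
```

No jam. Release, lift and clear the view.

Emit:
drive_tool(targets=[[5,[0,0,-0.5],[0,0,0]],[40,[0,0,-0.5],[0,0,0]],[40,[0,0,-0.5],[0,0,0]],[40,[0,0,-0.5],[0,0,0]],[40,[0,0,10],[0,0,0]],[40,[0,0,45],[0,0,0]],[40,[0,0,85],[0,0,0]],[40,[0,30,110],[0,0,0]],[40,[-10,80,115],[0,0,0]],[40,[-20,130,115],[0,0,0]],[40,[-30,180,115],[0,0,0]],[40,[-40,230,115],[0,0,0]]])

```text
time: 41.1
ee_pos: [0.481, -0.0492, 0.1789]
tool_rot: [[-0.989, 0.148, 0.002], [0.148, 0.989, -0.0], [-0.002, 0.0, -1.0]]
contact_force: [0.1, 0.7, 0.7]
grip_width: 0.0398
```

Emit:
drive_tool(targets=[[40,[-5,50,0],[0,0,0]],[40,[-10,100,0],[0,0,0]],[40,[-20,150,0],[0,0,0]],[40,[-30,200,0],[0,0,0]],[40,[-35,230,0],[0,0,0]],[40,[-35,240,0],[0,0,0]],[40,[-35,240,0],[0,0,0]]])

```text
time: 41.98
ee_pos: [0.4462, 0.1908, 0.1792]
tool_rot: [[-0.989, 0.147, 0.002], [0.147, 0.989, -0.0], [-0.002, 0.0, -1.0]]
contact_force: [0.8, -0.5, 0.0]
grip_width: 0.0401
```

```bash
python3 - <<'E'
from meas import *
t=snap("top"); save(t,"b1t.png",(330,150,460,280),4.5); save(t,"b1full.png",scale=1.4)
C=cloud(t); z=C[:,:,2]
T0=np.apply_along_axis(lambda p:tray(p),2,C); 
mm=(z>.05)&(z<.064)&(T0[:,:,0]>-.045)&(T0[:,:,0]<.12)&(abs(T0[:,:,1])<.045)
q=C[mm]; T=T0[mm]; print(len(q),"z",np.median(q[:,2])); Am=np.c_[q[:,:2]-q[:,:2].mean(0),np.ones(len(q))]; print(np.linalg.lstsq(Am,q[:,2],rcond=None)[0])
print(cv2.minAreaRect((T*1000).astype(np.float32)))
mm=(z>.068)&(z<.085)&(T0[:,:,0]>-.02)&(T0[:,:,0]<.1)&(abs(T0[:,:,1])<.03); print("handle",cv2.minAreaRect((T0[mm]*1000).astype(np.float32)),np.median(z[mm]))
m=(z>.078)&(z<.1); c,a,_=comp(m,(380,232,412,264)); p=on_plane(t,c,.088)[0]; print("bottle",a,tray(p))
t0=np.load("top0.npy",allow_pickle=True).item()
d=np.abs(t["color"].astype(int)-t0["color"]).max(2)
for n,(x0,y0,x1,y1) in dict(tin=(328,132,364,170),cruc=(165,208,192,235),marker=(318,266,380,282)).items(): print(n,"changed px",(d[y0:y1,x0:x1]>40).sum())
print(sensors.read_state()["ee_pos"])
E
```

```text
1187 z 0.057852576282695356
[ 0.00397409 -0.00366049  0.05779102]
((35.7256965637207, -0.9712295532226562), (142.72640991210938, 62.95188903808594), 0.1496759057044983)
handle ((34.77415084838867, -1.1162834167480469), (15.19612979888916, 69.5741195678711), 89.34891510009766) 0.07692000373015939
bottle 88 (np.float64(-0.07332746239667583), np.float64(0.0008786159485554933))
tin changed px 0
cruc changed px 680
marker changed px 0
[0.44619818 0.19017867 0.17907343]
```

View pics/b1t.png

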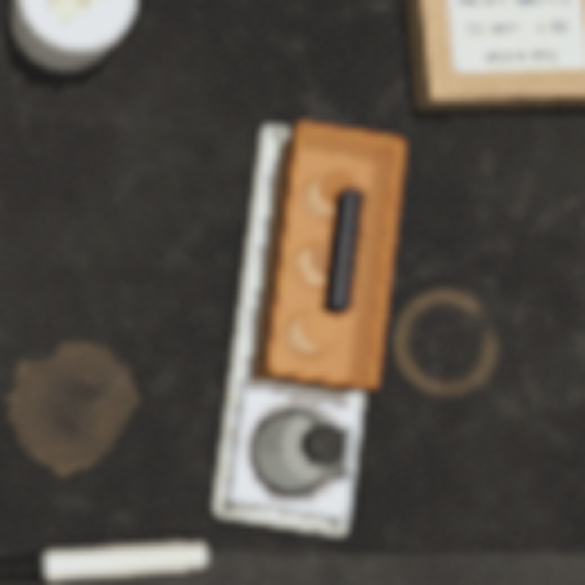

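View pics/b1full.png

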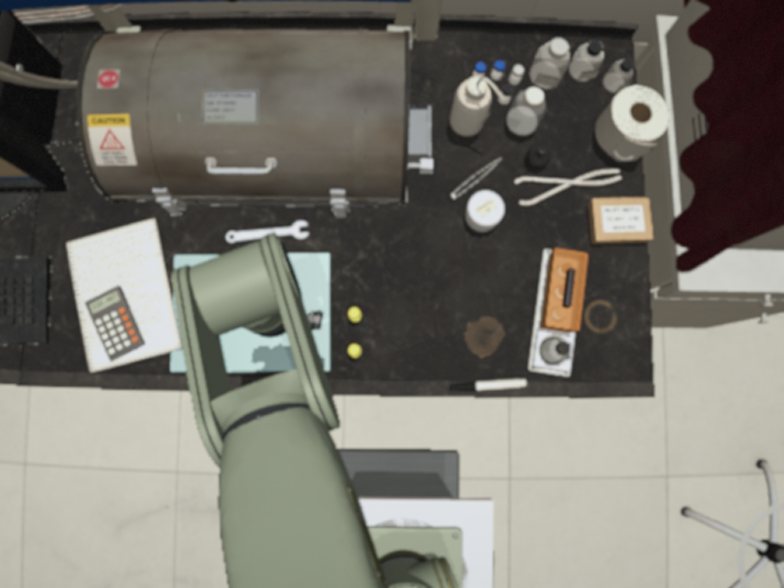

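The cover's top is level at 58 mm, so its rim is on the plate. It is centred at tray (35, -1), and the tin and marker are unchanged. The crucible is hidden behind the arm, so one look from the scene camera.

```bash
python3 - <<'E'
from meas import *
s=snap("scene"); save(s,"b2.png",(60,150,300,330),3.3)
s0=np.load("scene0.npy",allow_pickle=True).item()
d=np.abs(s["color"].astype(int)-s0["color"]).max(2); print((d[263:284,173:197]>40).sum())
E
```

```text
1
```

View pics/b2.png

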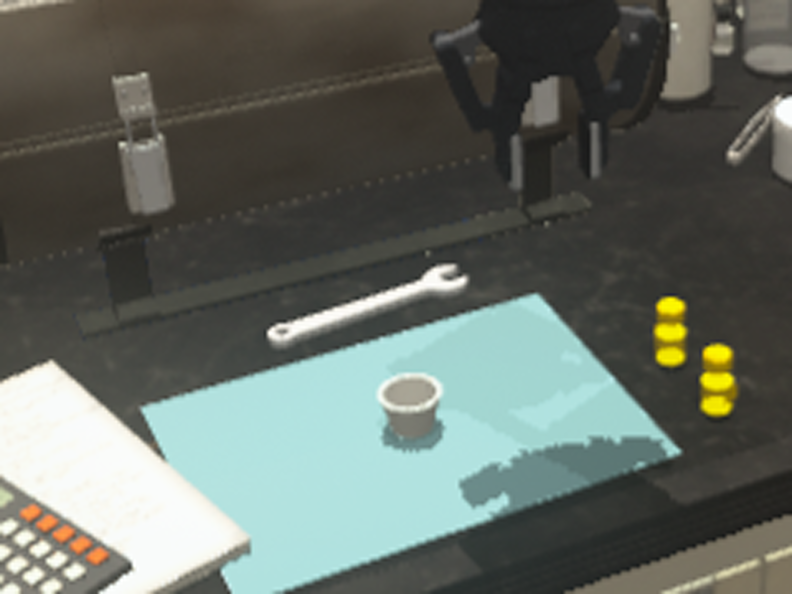

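The crucible (pixel (410,405)) is where it was, and the gripper is empty and clear. Handing in.

```bash
python3 -c "
from cell import job
print(job.close_job())"
```

```text
the job is handed in; nothing more can be done
None
```

The tray is loaded and the job is handed in at about 42 s of the 144 s allowed. The white, blue and black vials stand in that order outward from the bottle in the large well, and the amber cover is over them.

| Item | Tray x (mm) | Tray y (mm) | Height check |
|---|---|---|---|
| White vial | -6 | +2 | top about 53 mm (52 when seated) |
| Blue vial | 33 | +2 | top about 53 mm |
| Black vial | 74 | +2 | top about 53 mm |
| Bottle | -73 | +1 | top about 89 mm (88 when seated) |
| Cover | 35 | -1 | top level at 58 mm, so the rim is on the plate |

- **Left alone:** the tin and the marker are unchanged in the top view. The arm hid the crucible there, but the scene view shows it has not moved. The gripper ended empty and clear.
- **Weaker checks:** the vials were last measured just before the cover went on. The scene camera could not see the tray because the arm blocked it. The vial centres read about 1–2 mm off the well centres, which is within the calibration accuracy and the tolerance.

No check failed.

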